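Unclip the charged battery and clip it into the label printer

TASK

Move the charged battery from the charger into the empty battery well of the label printer. To free it, squeeze its two orange snap tabs and press it gently down against its spring until the tabs give, then lift it out with the tabs held in; push it gently into the printer's well as far as it goes and let go there, so that both tabs spring out and it stays clipped. Never pull hard on a latched battery or ram it against either well, and leave everything else where it stands.

Things in the scene. Friction and masses are not known exactly. Their poses are not given: they have to be found in the camera images.
- pack: charged battery: black upright block 50 (x) x 48 (y) x 94 mm, green label, an orange snap tab on each y side; about 0.2 kg; latched in the charger at the start. Origin: centre of its underside, z up. Each tab has a leg down to a hook at z = 6 to 13 mm that reaches out to y = +-30.5 mm (+-25 mm pressed) and ends in a 3 mm upturned lip.
- pack_grip (a point): midpoint between the two thumb pads, 74 mm above the pack's underside, where to squeeze along the pack's y. The pads are 30 mm wide (x), span 58 to 84 mm above the underside; outer faces at y = +-31 mm when out, +-25.5 mm fully in (62 and 51 mm across).
- pack_top (a point): centre of the pack's flat top, 94 mm above its underside
- pack_tab_a (a joint): travel of the thumb pad on the pack's +y side: 0 = out, 0.0055 m = pressed fully in; spring 4 to 7.5 N (11 N while the hook is caught). The hook hangs on it by a springy leg: in a well its lip is caught behind a catch, so squeezed pads go in but the hook stays and pulling does not free it until the pack is pushed down at least 3 mm; then the hook snaps in too.
- pack_tab_b (a joint): the same for the tab on the pack's -y side
- charger: grey charging dock fixed on the table, 110 (x) x 120 (y) x 58 mm high, battery well in the middle. Origin: under the well's centre at table level, axes parallel to those of the latched pack.
- charger_mouth (a point): centre of the charger's well at its rim, 58 mm above the table
- charger_latch (a point): where the latched pack's underside centre is, 18 mm above the table. A firm stop lies 5.5 mm lower. A spring ejector under the pack pushes it up with 7 N when latched, 9 N at the stop, 4.5 N at its upper end 7 mm above the latched height.
- printer: white cordless label printer fixed on the table, 170 (x, from -50 to +120 mm) x 130 (y) x 58 mm high, blue roll cover up to z = 80 mm at x = 52 to 112 mm, empty battery well with black bevelled mouth. Origin: under the well's centre at table level. The pack goes in upright, tabs towards the printer's +y and -y (either way round).
- printer_mouth (a point): centre of the printer's well at its rim, 58 mm above the table; mouth 52.6 (x) x 52 (y) mm with a 5 mm bevel all round (clearance for the pressed pack 1.3 mm in x, 1 mm in y a side). Inside are catches, ejector and stop like the charger's; pressed tabs slide past the catches.
- printer_base (a point): table level under the printer's well. The catches and stop of this well lie at a height that differs unseen from start to start: the latched pack's underside is 12 to 24 mm above this point, the stop 5.5 mm lower; feel for it. Let go within 1.5 mm of the stop, the tabs spring out and hold; let go higher, the pack stays loose (pushing its top down to the stop then clips it too).
- spent_pack: empty battery pack, same size, with red label and grey tabs, lying on its side on the table at the right (about 94 x 61 x 51 mm); leave it. Origin: on the table, under its middle
- label_roll: roll of round stickers standing on its end, 68 mm wide, 46 mm high, towards the back left; origin under its centre; leave it
- favour_box: small black carton 66 x 110 x 34 mm towards the back right; origin under its centre; leave it

How it is judged:
On the way:
1. the charged battery is lifted out of the charger, clear above its rim (z of pack in the frame of charger above 0.07 m), for 0.1 s.
At the end, for the whole second after the job is handed in: The charged battery stands upright in the printer's well (within 4 mm of its centre, 0.08 rad of upright, 0.1 rad of square, underside no higher than 26.5 mm over the table), both tabs sprung out to within 2 mm under the catches, released and at rest (horizontal distance between pack and printer_mouth below 0.004 m and z of pack in the frame of printer below 0.0265 m and angle between pack's own z axis and vertical below 0.08 rad and angle between the y axis of pack and the y axis of printer, either way round below 0.1 rad and value of joint each of pack_tab_a, pack_tab_b below 0.002 m and linear speed of pack below 0.02 m/s); the robot touches nothing.
It fails at once if battery pulled, pried or rammed against the charger with contact forces adding up to more than 45 N (17 N at rest when latched) (contact force between pack and charger above 45 N).
It fails at once if battery rammed against the printer with contact forces adding up to more than 30 N while its tabs are in, or 45 N at any time ((contact force between pack and printer above 30 N and value of joint each of pack_tab_a, pack_tab_b above 0.004 m) or contact force between pack and printer above 45 N).
It fails at once if another thing on the table shifted by more than 20 mm (distance of any of spent_pack, label_roll, favour_box from where it was at the start of the episode above 0.02 m).
It also fails if it takes over 48 s, if anything falls off the work surface, if the arm or the gripper's body presses on something with over 40 N, if the wrist force passes 120 N, or if a joint passes its speed limit or range.

ROBOT

A 7-joint arm with a two-finger parallel gripper is mounted at the origin on a cart in front of the work surface, level with it; the furniture and walls round the work are solid. World frame = base frame: x ahead of the robot, y to its left, z up, the work surface at z = 0. Lengths are in m, angles in rad, forces in N, time in s.
With the tool pointing down it reaches from about 0.4 to 0.85 m from the base axis. Payload 4.5 kg.
Tool frame: the origin (TCP) lies on the centre line of the jaws, within the pads' length; the fingertips stand 11 mm ahead of it and the grasp point (between the pads) lies 8 mm behind it; z points along the fingers, y is the direction in which the jaws open and shut (so a half turn about z gives the same grasp; the last joint's range is limited). The gripper opens to 88 mm and grips with 3 to 60 N. Pads are 18 mm wide; open, the fingers measure 123 mm over their backs; the gripper's body (75 mm by 187 mm) begins 45 mm behind the grasp point.
Start: joints at [1.372, 0.689, -0.195, 1.565, 0.157, 0.902, -0.215], TCP at [0.144, -0.608, 0.25] pointing down, gripper open.
Joint ranges: [-3.01, 3.01], [-0.46, 2.08], [-1.47, 1.51], [0.13, 2.56], [-1, 4.14], [0.04, 2.09], [-2.66, 2.66]. Speed limits (rad/s): [2.57, 2.57, 3.14, 3.14, 3.14, 3.14, 3.14].

INTERFACE

Orientations are given as a unit quaternion [x, y, z, w].
In Python, from plant import r, snapshot gives the robot as it stands.
- The arm moves only by the tool drive_tool, never from a script. Its argument "commands" is a list of rows, each an object of numbers: "wx", "wy", "wz": the turn, a rotation vector about the tool's x, y, z in rad; "dx", "dy", "dz": the shift along the tool's x, y, z in m; "claw": the opening, from 0 (shut) to 1 (fully open). A call has 1 to 12 rows; each row shifts and turns the commanded pose from where the row before left it, along the tool's axes as they then stand; what a row does not reach is not made up. A row lasts 1/10 s, in which the tool goes at most 50 mm and 8.59 degrees, less where a joint would pass 70% of its speed; a pose out of reach is approached as far as the arm can. A call is refused whole if a number of a shift passes 0.05 or a number of a turn 0.15, either way. A call with a gripper value outside its range is refused whole. The fingers move at their own pace and stop on an object; "grip_force" is the grip in N (left out, the last holds). Time passes only in rows, so rows that do not move let the fingers close. It gives the time, the measured TCP pose, the force and the opening at its end, in the units of the state.
- r.get_state(): the state, without advancing time (a new reading comes with each control period).
- snapshot(name): name is "scene" or "top" or "wrist"; returns a dict with "color" (420x560x3 uint8, red, green, blue), "fx", "fy", "cx", "cy" (pixels), "dist" ([k1, k2, p1, p2, k3] as OpenCV has them; the pictures are not rectified), "world_to_cam" (4x4, takes a point from world to camera coordinates); the wrist camera has in their place "T_tool_cam" (4x4, takes a point from camera to tool coordinates, whose origin is the TCP and whose axes are the flange's). Camera axes: x right, y up, looking along -z (the intrinsics and any distortion apply to the point x, -y, -z); pixel columns grow to the right and rows downward; lengths in m; the calibration is good to about 2 mm. A picture is of the moment at which its call begins: read the wrist's pose just before it. There is no depth.
- r.finish_job(): hands the job in, once; it reports no verdict.
The state is a dict: "clock": time; "q": joint angles; "qd": joint speeds; "joint_torque": joint torques, N m; "tool_pos": TCP position; "eef_rot": TCP orientation; "contact_force": force on the tool from outside, world axes, zero at the start; "moment": the same for the moment, N m; "opening": opening from 0.0 (shut) to 1.0 (fully open).
Only numpy, scipy, OpenCV 4.12 (cv2) and the standard library are available. Lean on these libraries where they do the work, as an engineer would, in place of code of your own. Each camera call takes 0.05 s, during which the arm holds its last target. There are 200 camera calls.

## Working session

There is one attempt and no reset: what is moved stays moved. The work goes in short steps, Python scripts to look and compute and a tool call to move; the robot and the scene stay as the last step left them, time stands still between calls to the robot, and variables do not carry over. Pictures are saved under pics/ and viewed, on a budget of 10 in all, crops included, one or two more only if the job needs it, and the job is handed in when it is done.

Besides the shell and the picture viewer there is one more tool, called after "Request:" as name(argument=value, ...), one argument or row to a line, values as JSON. drive_tool: Moves the arm, as the interface text tells. Its arguments: {"type":"object","properties":{"commands":{"type":"array","items":{"type":"object","properties":{"wx":{"type":"number"},"wy":{"type":"number"},"wz":{"type":"number"},"dx":{"type":"number"},"dy":{"type":"number"},"dz":{"type":"number"},"claw":{"type":"number"}}}},"grip_force":{"type":"number"}},"required":["commands"]}

```bash
mkdir -p pics; ls; python3 - <<'E'
from plant import r, snapshot
import cv2, pickle
s=r.get_state();print(s)
S={n:snapshot(n) for n in("scene","top")}
pickle.dump(S,open("s0.pkl","wb"))
for n in S:
    cv2.imwrite(f"pics/{n}0.png",S[n]["color"][:,:,::-1])
    print(n,{k:v for k,v in S[n].items() if k!="color"})
E
```

```text
pics
{'clock': 0.0, 'q': array([ 1.37181952,  0.68997676, -0.19452468,  1.56631715,  0.15733424,
        0.90250721, -0.21511945]), 'qd': array([ 0.0019036 , -0.00029727,  0.00059018, -0.00016913,  0.00073161,
       -0.00116188,  0.00080008]), 'joint_torque': array([-1.77606427e-05, -5.27568305e+01, -1.26688600e+00, -1.53436035e+01,
       -5.26160351e-02,  6.44580447e-03,  1.90821816e-04]), 'tool_pos': array([ 0.14398725, -0.60757094,  0.24892197]), 'eef_rot': array([ 9.93228811e-01,  1.16171027e-01, -1.80524073e-04, -8.88076881e-04]), 'contact_force': array([0.13817464, 0.82321547, 0.4966859 ]), 'moment': array([-0.00127324, -0.00109604, -0.01155886]), 'opening': 0.9987547025396191}
scene {'fx': 397.62447688956183, 'fy': 397.62447688956183, 'cx': 283.5114453373891, 'cy': 209.79284508548136, 'dist': array([0.02877116, 0.        , 0.        , 0.        , 0.        ]), 'world_to_cam': array([[ 0.78151092, -0.62353486, -0.02109405, -0.50486443],
       [ 0.45774679,  0.55009022,  0.69847593, -0.32515754],
       [-0.42392046, -0.55552229,  0.7153226 , -0.89981966],
       [ 0.        ,  0.        ,  0.        ,  1.        ]])}
top {'fx': 484.3431725100476, 'fy': 484.3431725100476, 'cx': 280.94270712263085, 'cy': 205.38642829268716, 'dist': array([-0.13827728,  0.        ,  0.        ,  0.        ,  0.        ]), 'world_to_cam': array([[-0.01807502, -0.99980156, -0.00837478, -0.03138187],
       [ 0.98325298, -0.01929384,  0.18122175, -0.58506155],
       [-0.18134737, -0.00495894,  0.9834066 , -1.5466253 ],
       [ 0.        ,  0.        ,  0.        ,  1.        ]])}
```

View pics/scene0.png

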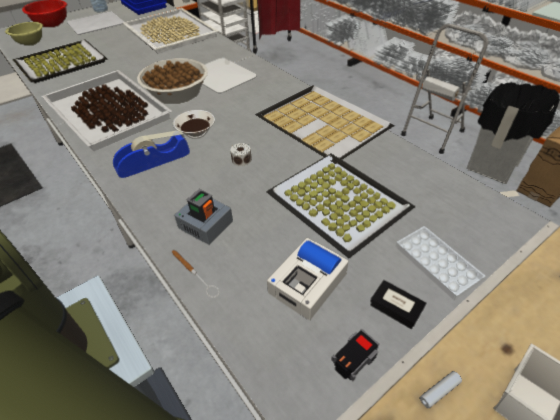

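View pics/top0.png

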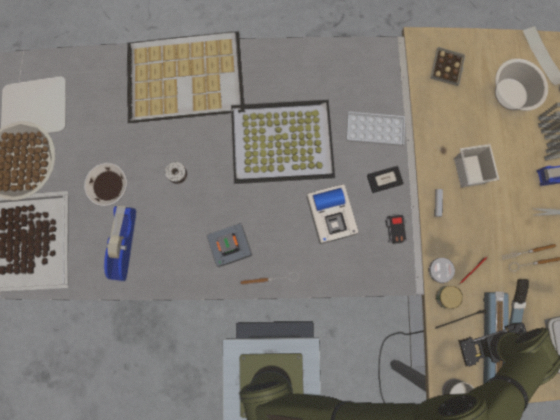

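The scene view shows the charger with the pack at about (203,213) and the printer at (308,277). In the top view they're at (229,244) and (332,214). I'll enlarge those areas and take rough positions.

```bash
cat > h.py <<'E'
import numpy as np, cv2
from scipy.spatial.transform import Rotation as R
def K(s): return np.array([[s["fx"],0,s["cx"]],[0,s["fy"],s["cy"]],[0,0,1.]])
def w2c(s,st=None):
    if "world_to_cam" in s: return s["world_to_cam"]
    T=np.eye(4);T[:3,:3]=R.from_quat(st["eef_rot"]).as_matrix();T[:3,3]=st["tool_pos"]
    return np.linalg.inv(T@s["T_tool_cam"])
def ray(s,uv,st=None):
    p=cv2.undistortPoints(np.float64(uv).reshape(-1,1,2),K(s),np.float64(s["dist"]))[:,0]
    d=np.c_[p[:,0],-p[:,1],-np.ones(len(p))]
    M=np.linalg.inv(w2c(s,st)); return M[:3,3],d@M[:3,:3].T
def onz(s,uv,z,st=None):
    o,d=ray(s,uv,st); return o+d*((z-o[2])/d[:,2])[:,None]
def proj(s,P,st=None):
    M=w2c(s,st);c=np.atleast_2d(P)@M[:3,:3].T+M[:3,3]
    return cv2.projectPoints(np.c_[c[:,0],-c[:,1],-c[:,2]],np.zeros(3),np.zeros(3),K(s),np.float64(s["dist"]))[0][:,0]
E
python3 - <<'E'
import pickle,cv2,numpy as np
from h import *
S=pickle.load(open("s0.pkl","rb"));t=S["top"]
c=t["color"][170:280,195:375,::-1]
cv2.imwrite("pics/topcrop.png",cv2.resize(c,None,fx=4.4,fy=4.4,interpolation=cv2.INTER_CUBIC))
h=cv2.cvtColor(t["color"],cv2.COLOR_RGB2HSV)
def blob(m,name,z):
    n,l,st,ce=cv2.connectedComponentsWithStats(m.astype(np.uint8))
    for i in range(1,n):
        if st[i,4]>8 and 190<ce[i,0]<380 and 170<ce[i,1]<280: print(name,st[i,4],ce[i],onz(t,[ce[i]],z)[0])
H,Sa,V=cv2.split(h)
blob((H>3)&(H<18)&(Sa>140)&(V>90),"orange",.1)
blob((H>40)&(H<90)&(Sa>70),"green",.112)
blob((H>100)&(H<130)&(Sa>150),"blue",.08)
m=((V>150)&(Sa<60)).astype(np.uint8);m[:170]=0;m[260:]=0;m[:,:295]=0;m[:,365:]=0
cs=max(cv2.findContours(m,0,1)[0],key=cv2.contourArea)
b=cv2.boxPoints(cv2.minAreaRect(cs));print(b,onz(t,b,.058))
E
```

```text
orange 21 [235. 240.] [0.46698189 0.1051066  0.1       ]
green 26 [226.11538462 242.23076923] [0.45904181 0.13196174 0.112     ]
blue 376 [328.92287234 198.74468085] [ 0.59837598 -0.1991944   0.08      ]
[[306.9811  193.43396]
 [344.09433 182.8302 ]
 [358.16983 232.09433]
 [321.0566  242.69809]] [[ 0.62201979 -0.12928837  0.058     ]
 [ 0.65568306 -0.25389055  0.058     ]
 [ 0.48979219 -0.29322145  0.058     ]
 [ 0.4576289  -0.17057739  0.058     ]]
```

View pics/topcrop.png

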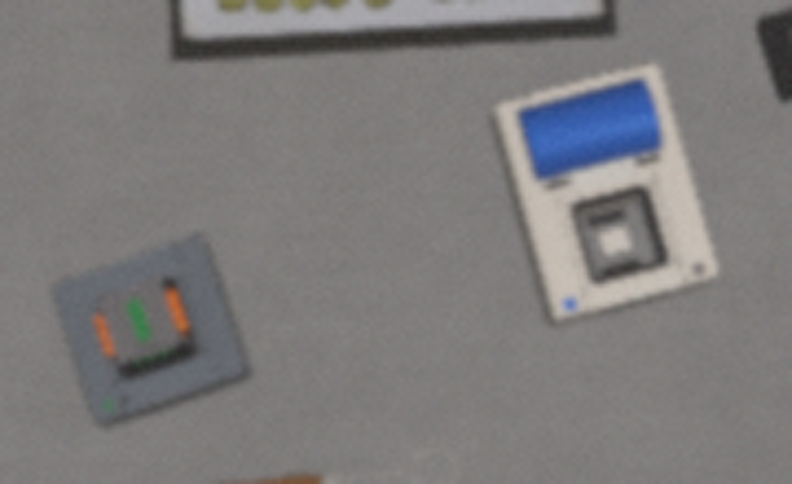

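```bash
python3 - <<'E'
import pickle,numpy as np
from h import *
from plant import r,snapshot
S=pickle.load(open("s0.pkl","rb"));t=S["top"]
f=lambda p:np.array(p)/4.4+[195,170]
c=onz(t,f([(55,283),(203,235),(250,378),(105,425)]),.058);print(c,c.mean(0))
o=onz(t,f([(105,335),(177,310)]),.1);print(o,o.mean(0))
for d in (c[0]-c[1],c[3]-c[2],o[0]-o[1]):print(np.degrees(np.arctan2(-d[0],d[1])))
w=snapshot("wrist");print({k:v for k,v in w.items() if k!="color"})
T=np.eye(4);s=r.get_state();print(s["clock"],R.from_quat(s["eef_rot"]).as_matrix())
E
```

```text
[[0.49192483 0.19971899 0.058     ]
 [0.52601781 0.08908926 0.058     ]
 [0.41896202 0.05491739 0.058     ]
 [0.3860663  0.16209413 0.058     ]] [0.45574274 0.12645494 0.058     ]
[[0.44828806 0.15650111 0.1       ]
 [0.46552033 0.10438742 0.1       ]] [0.45690419 0.13044427 0.1       ]
17.127829742676223
17.06280444534887
18.297350751828848
{'fx': 297.57364217056954, 'fy': 297.57364217056954, 'cx': 277.7281467725448, 'cy': 209.69590110176256, 'dist': array([0.01445817, 0.        , 0.        , 0.        , 0.        ]), 'T_tool_cam': array([[ 1.01045012e-03,  9.59215771e-01,  2.82673105e-01,
         7.38684560e-02],
       [ 9.99999276e-01, -7.84503797e-04, -9.12506234e-04,
         3.30310195e-05],
       [-6.53532246e-04,  2.82673822e-01, -9.59215869e-01,
        -1.35197085e-01],
       [ 0.00000000e+00,  0.00000000e+00,  0.00000000e+00,
         1.00000000e+00]])}
0.15 [[ 9.72996129e-01  2.30821061e-01 -4.12624579e-04]
 [ 2.30821405e-01 -9.72995291e-01  1.28140399e-03]
 [-1.05706745e-04 -1.34204370e-03 -9.99999094e-01]]
```

Request:
drive_tool(
  commands=[
    {"dx":0.02,"dy":-0.012},
    {"dx":0.04,"dy":-0.026},
    {"dx":0.04,"dy":-0.026},
    {"dx":0.04,"dy":-0.026},
    {"dx":0.04,"dy":-0.026},
    {"dx":0.04,"dy":-0.026},
    {"dx":0.04,"dy":-0.026},
    {"dx":0.04,"dy":-0.026},
    {"dx":0.04,"dy":-0.026},
    {"dx":0.04,"dy":-0.026},
    {"dx":0.04,"dy":-0.026},
    {"dx":0.035,"dy":-0.02},
  ],
)

```text
validation failed for argument at $.co...
```

```bash
cat > shot.py <<'E'
import sys,pickle,cv2
from plant import r,snapshot
s=r.get_state();w=snapshot("wrist")
pickle.dump((s,w),open(sys.argv[1]+".pkl","wb"));cv2.imwrite(f"pics/{sys.argv[1]}.png",w["color"][:,:,::-1])
print(s["clock"],s["tool_pos"],s["eef_rot"])
E
python3 shot.py pr1
```

```text
0.15 [ 0.1440688  -0.60772924  0.24911132] [ 9.93225870e-01  1.16197755e-01 -1.30466629e-04 -6.60335118e-04]
```

View pics/pr1.png

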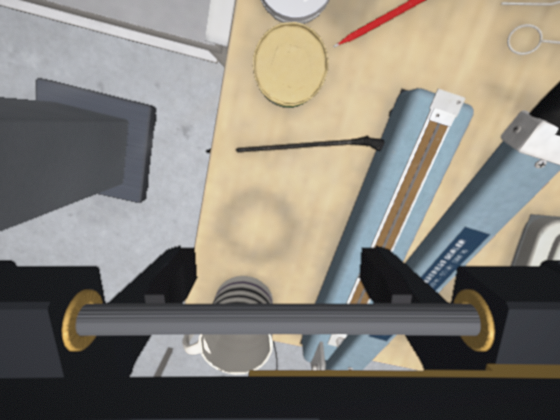

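The move was refused, so this view is still from the start pose, with the fingers at rows 250 and below. I'll retry with every field filled in.

Request:
drive_tool(
  commands=[
    {"dx":0.02,"dy":-0.012,"dz":0.0,"wx":0.0,"wy":0.0,"wz":0.0,"claw":1.0},
  ],
)

```text
clock: 0.3
tool_pos: [0.1575, -0.5936, 0.2492]
eef_rot: [0.994, 0.113, -0.001, 0.001]
contact_force: [1.1, 0.4, 0.1]
opening: 0.998
```

Request:
drive_tool(
  commands=[
    {"dx":0.038,"dy":-0.028,"dz":0.0,"wx":0.0,"wy":0.0,"wz":0.0,"claw":1.0},
    {"dx":0.038,"dy":-0.028,"dz":0.0,"wx":0.0,"wy":0.0,"wz":0.0,"claw":1.0},
    {"dx":0.038,"dy":-0.028,"dz":0.0,"wx":0.0,"wy":0.0,"wz":0.0,"claw":1.0},
    {"dx":0.038,"dy":-0.028,"dz":0.0,"wx":0.0,"wy":0.0,"wz":0.0,"claw":1.0},
    {"dx":0.038,"dy":-0.028,"dz":0.0,"wx":0.0,"wy":0.0,"wz":0.0,"claw":1.0},
    {"dx":0.038,"dy":-0.028,"dz":0.0,"wx":0.0,"wy":0.0,"wz":0.0,"claw":1.0},
    {"dx":0.038,"dy":-0.028,"dz":0.0,"wx":0.0,"wy":0.0,"wz":0.0,"claw":1.0},
    {"dx":0.038,"dy":-0.028,"dz":0.0,"wx":0.0,"wy":0.0,"wz":0.0,"claw":1.0},
    {"dx":0.038,"dy":-0.028,"dz":0.0,"wx":0.0,"wy":0.0,"wz":0.0,"claw":1.0},
    {"dx":0.038,"dy":-0.028,"dz":0.0,"wx":0.0,"wy":0.0,"wz":0.0,"claw":1.0},
    {"dx":0.0,"dy":0.0,"dz":0.0,"wx":0.0,"wy":0.0,"wz":0.0,"claw":1.0},
    {"dx":0.0,"dy":0.0,"dz":0.0,"wx":0.0,"wy":0.0,"wz":0.0,"claw":1.0},
  ],
)

```text
clock: 1.5
tool_pos: [0.4666, -0.2305, 0.2496]
eef_rot: [0.993, 0.118, -0.0, -0.0]
contact_force: [-1.2, -1.7, -0.3]
opening: 0.998
```

```bash
python3 shot.py pr2
```

```text
1.5 [ 0.46664433 -0.23049656  0.2495753 ] [ 9.93031445e-01  1.17849597e-01 -1.13357745e-04 -9.84751692e-05]
```

View pics/pr2.png

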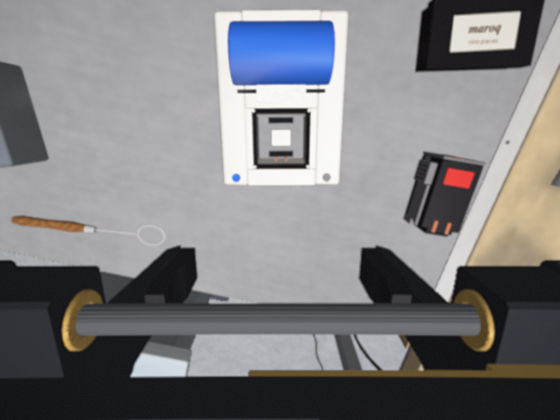

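The printer is clear here: its body spans (217..348, 10..186) and the black well mouth (252..311, 108..167). I'll measure the mouth and the body.

```bash
cat > pr.py <<'E'
import pickle,sys
from h import *
st,w=pickle.load(open(sys.argv[1]+".pkl","rb"))
x0,x1,y0,y1=map(int,sys.argv[2:6])
V=w["color"].max(2)
V=cv2.resize(V,None,fx=4,fy=4,interpolation=cv2.INTER_CUBIC)
m=np.zeros_like(V);s_=np.s_[4*y0:4*y1,4*x0:4*x1]
m[s_]=(V[s_]<130)
m=cv2.morphologyEx(m,cv2.MORPH_OPEN,np.ones((9,9)))
c=max(cv2.findContours(m,0,1)[0],key=cv2.contourArea)
rc=cv2.minAreaRect(c);b=(cv2.boxPoints(rc)+.5)/4-.5;P=onz(w,b,.058,st)
print(b,P,"centre",P.mean(0));
for i in range(4):
    d=P[(i+1)%4]-P[i];print(np.linalg.norm(d)*1e3,np.degrees(np.arctan2(d[1],d[0])))
E
python3 pr.py pr2 245 318 100 174; python3 - <<'E'
import sys
from h import *
import pickle
st,w=pickle.load(open("pr2.pkl","rb"))
V=w["color"].min(2);m=(V>175).astype(np.uint8);m[:,:205]=0;m[:,360:]=0;m[200:]=0
m=cv2.morphologyEx(m,cv2.MORPH_OPEN,np.ones((3,3)))
c=max(cv2.findContours(m,0,1)[0],key=cv2.contourArea)
b=cv2.boxPoints(cv2.minAreaRect(c));P=onz(w,b,.058,st);print(b,P,P.mean(0))
for i in range(4):
    d=P[(i+1)%4]-P[i];print(np.linalg.norm(d)*1e3,np.degrees(np.arctan2(d[1],d[0])))
E
```

```text
[[252.125 108.125]
 [309.625 108.125]
 [309.625 168.125]
 [252.125 168.125]] [[ 0.54550749 -0.18436413  0.058     ]
 [ 0.55953684 -0.24240179  0.058     ]
 [ 0.49940828 -0.25893277  0.058     ]
 [ 0.48456087 -0.19750368  0.058     ]] centre [ 0.52225337 -0.22080059  0.058     ]
59.70922853765214 -76.41066439317227
62.35958270836759 -164.62762478258153
63.197933258719374 103.58779197861489
62.346916701169434 12.166241696730502
[[213.88513   10.598175]
 [347.86703    7.747528]
 [351.90002  197.30003 ]
 [217.91812  200.15068 ]] [[ 0.62238812 -0.13069451  0.058     ]
 [ 0.65453881 -0.25377307  0.058     ]
 [ 0.47875553 -0.31409068  0.058     ]
 [ 0.43990961 -0.16751383  0.058     ]] [ 0.54889802 -0.21651802  0.058     ]
127.20848107343046 -75.36028115987936
185.84395292894223 -161.06104782158354
151.636993952735 104.843342244025
186.1560299871352 11.407602659059659
```

```bash
cat > quad.py <<'E'
from h import *
def quad(mask,w,st,z,up=4,trim=.2):
    """contour -> 4 fitted sides -> corners on plane z; prints centre, side lengths, yaws"""
    m=cv2.resize(mask.astype(np.uint8)*255,None,fx=up,fy=up,interpolation=cv2.INTER_LINEAR)>127
    c=max(cv2.findContours(m.astype(np.uint8),0,1)[0],key=cv2.contourArea)
    h=cv2.convexHull(c);e=.01
    while len(a:=cv2.approxPolyDP(h,e*cv2.arcLength(h,True),True))>4:e+=.005
    a=a[:,0].astype(float);p=h[:,0].astype(float);pc=c[:,0].astype(float);L=[]
    for i in range(4):
        A,B=a[i],a[(i+1)%4];d=B-A;n=np.linalg.norm(d);d/=n
        q=pc-A;t=q@d/n;ds=abs(q[:,0]*d[1]-q[:,1]*d[0])
        s=pc[(t>trim)&(t<1-trim)&(ds<2*up)]
        vx,vy,x,y=cv2.fitLine(np.float32(s),cv2.DIST_HUBER,0,.01,.01).ravel();L.append(np.cross([x,y,1],[x+vx,y+vy,1]))
    C=[]
    for i in range(4):
        k=np.cross(L[i-1],L[i]);C.append(k[:2]/k[2])
    C=(np.array(C)+.5)/up-.5
    P=onz(w,C,z,st)
    print("px",C.round(1).tolist(),"\ncentre",P.mean(0).round(4))
    for i in range(4):
        d=P[(i+1)%4]-P[i];print("  side %.1f mm  yaw %.2f"%(np.linalg.norm(d)*1e3,np.degrees(np.arctan2(d[1],d[0]))))
    return P
E
python3 - <<'E'
from quad import *
import pickle
st,w=pickle.load(open("pr2.pkl","rb"))
V=w["color"].max(2)
m=np.zeros(V.shape,bool);s=np.s_[100:174,245:318];m[s]=V[s]<130
quad(m,w,st,.058)
V=w["color"].min(2);m=((w["color"].max(2)>185)|((w["color"][:,:,2]>90)&(w["color"][:,:,0]<60))).astype(np.uint8)
m[:,:205]=0;m[:,360:]=0;m[192:]=0;m=cv2.morphologyEx(m,cv2.MORPH_OPEN,np.ones((3,3)))
P=quad(m,w,st,.058)
E
```

```text
Traceback (most recent call last):
  File "quad.py", line 13, in quad
    vx,vy,x,y=cv2.fitLine(np.float32(s),cv2.DIST_HUBER,0,.01,.01).ravel();L.append(np.cross([x,y,1],[x+vx,y+vy,1]))
              ~~~~~~~~~~~^^^^^^^^^^^^^^^^^^^^^^^^^^^^^^^^^^^^^^^^
cv2.error: OpenCV(4.12.0) /io/opencv/modules/imgproc/src/linefit.cpp:50: error: (-215:Assertion failed) count > 0 in function 'fitLine2D_wods'
```

Request:
drive_tool(
  commands=[
    {"dx":-0.005,"dy":-0.04,"dz":0.0,"wx":0.0,"wy":0.0,"wz":-0.01,"claw":1.0},
    {"dx":-0.005,"dy":-0.045,"dz":0.0,"wx":0.0,"wy":0.0,"wz":-0.01,"claw":1.0},
    {"dx":-0.005,"dy":-0.045,"dz":0.0,"wx":0.0,"wy":0.0,"wz":-0.01,"claw":1.0},
    {"dx":-0.005,"dy":-0.045,"dz":0.0,"wx":0.0,"wy":0.0,"wz":-0.01,"claw":1.0},
    {"dx":-0.005,"dy":-0.045,"dz":0.0,"wx":0.0,"wy":0.0,"wz":-0.01,"claw":1.0},
    {"dx":-0.005,"dy":-0.045,"dz":0.0,"wx":0.0,"wy":0.0,"wz":-0.01,"claw":1.0},
    {"dx":-0.005,"dy":-0.045,"dz":0.0,"wx":0.0,"wy":0.0,"wz":0.0,"claw":1.0},
    {"dx":-0.005,"dy":-0.04,"dz":0.0,"wx":0.0,"wy":0.0,"wz":0.0,"claw":1.0},
    {"dx":0.0,"dy":0.0,"dz":0.0,"wx":0.0,"wy":0.0,"wz":0.0,"claw":1.0},
    {"dx":0.0,"dy":0.0,"dz":0.0,"wx":0.0,"wy":0.0,"wz":0.0,"claw":1.0},
  ],
)

```text
clock: 2.55
tool_pos: [0.3352, 0.0945, 0.2498]
eef_rot: [0.989, 0.146, 0.0, 0.0]
contact_force: [0.3, -1.7, 0.0]
opening: 0.999
```

```bash
python3 shot.py ch1
```

```text
2.55 [0.33523859 0.09445589 0.24981116] [9.89324347e-01 1.45729804e-01 2.86295094e-05 3.99424528e-04]
```

View pics/ch1.png

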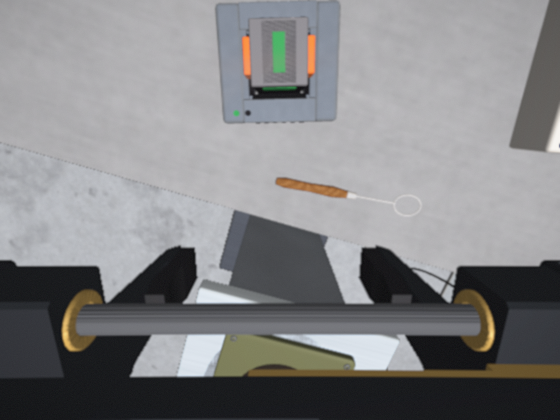

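In this view the pack top is at (249..308, 17..88), the orange tabs at (247,55) and (311,55), and the charger body at (218..340, 2..122).

```bash
sed -i 's/ds<2\*up/ds<5*up/; s/e=.01$/e=.004/; s/e+=.005/e+=.001/' quad.py
cat > ch.py <<'E'
import sys
from quad import *
import pickle
try:
    st,w=pickle.load(open("pr2.pkl","rb"))
    V=w["color"].max(2);m=np.zeros(V.shape,bool);s=np.s_[100:174,245:318];m[s]=V[s]<130
    m=cv2.morphologyEx(m.astype(np.uint8),cv2.MORPH_CLOSE,np.ones((15,15)))
    print("mouth");quad(m,w,st,.058)
except Exception as e: print(e)
try:
    m=((w["color"].max(2)>185)|((w["color"][:,:,2]>90)&(w["color"][:,:,0]<60))).astype(np.uint8)
    m[:,:205]=0;m[:,360:]=0;m[192:]=0;m=cv2.morphologyEx(m,cv2.MORPH_OPEN,np.ones((3,3)))
    print("printer");quad(m,w,st,.058)
except Exception as e: print(e)
st,w=pickle.load(open("ch1.pkl","rb"));c=w["color"]
H,S,V=cv2.split(cv2.cvtColor(c,cv2.COLOR_RGB2HSV))
o=((H>3)&(H<18)&(S>140)&(V>90)).astype(np.uint8);o[110:]=0
n,l,stt,ce=cv2.connectedComponentsWithStats(o)
for i in range(1,n):
    if stt[i,4]>20:print("orange",stt[i],ce[i],onz(w,[ce[i]],.102,st))
print("samples charger",H[20,230],S[20,230],V[20,230],"table",H[20,180],S[20,180],V[20,180],"packtop",c[30,258],c[80,300])
try:
    m=((S>40)&(V<170));m[:,:205]=0;m[:,355:]=0;m[130:]=0
    m=cv2.morphologyEx(m.astype(np.uint8),cv2.MORPH_CLOSE,np.ones((15,15)))
    print("charger");quad(m,w,st,.058)
except Exception as e: print(e)
g=cv2.resize(c[5:110,210:345,::-1],None,fx=5,fy=5,interpolation=cv2.INTER_CUBIC);cv2.imwrite("pics/chz.png",g)
E
python3 ch.py
```

```text
mouth
px [[310.1, 108.6], [307.8, 168.4], [252.6, 168.4], [252.6, 108.6]] 
centre [ 0.5219 -0.2208  0.058 ]
  side 62.1 mm  yaw -166.96
  side 60.6 mm  yaw 103.59
  side 62.1 mm  yaw 12.19
  side 59.7 mm  yaw -76.41
printer
px [[348.2, 9.6], [338.9, 185.4], [223.8, 185.4], [213.7, 9.6]] 
centre [ 0.5557 -0.2129  0.058 ]
  side 169.8 mm  yaw -165.92
  side 128.6 mm  yaw 103.59
  side 169.8 mm  yaw 13.76
  side 127.7 mm  yaw -76.41
orange [308  35   7  42 256] [310.8203125   53.77734375] [[0.46759151 0.10437724 0.102     ]]
orange [242  36   8  41 244] [246.10245902  55.28688525] [[0.45043343 0.15709006 0.102     ]]
samples charger 109 34 157 table 120 1 176 packtop [148 145 150] [156 153 158]
charger
px [[285.4, 30.6], [285.4, 92.7], [271.6, 93.5], [271.6, 30.6]] 
centre [0.4602 0.1309 0.058 ]
  side 55.9 mm  yaw -162.75
  side 14.1 mm  yaw 109.89
  side 56.7 mm  yaw 16.47
  side 13.3 mm  yaw -73.16
```

View pics/chz.png

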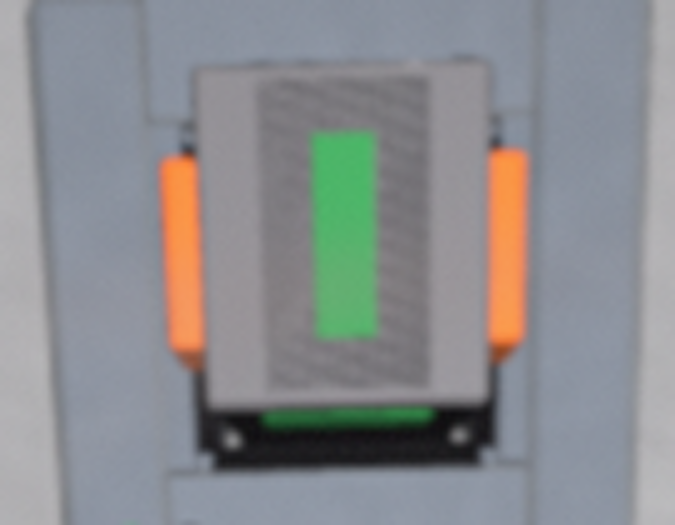

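```bash
python3 - <<'E'
from h import *
import pickle
st,w=pickle.load(open("ch1.pkl","rb"))
f=lambda p:(np.array(p,float)+.5)/5-.5+[210,5]
def rep(n,pts,z):
    P=onz(w,f(pts),z,st);print(n,P.mean(0).round(4))
    for i in range(4):
        d=P[(i+1)%4]-P[i];print("  %.1f yaw %.2f"%(np.linalg.norm(d)*1e3,np.degrees(np.arctan2(d[1],d[0]))))
rep("top",[(195,67),(491,61),(488,402),(206,408)],.112)
rep("tabs(outer corners)",[(161,158),(526,150),(524,345),(171,352)],.102)
E
```

```text
top [0.4586 0.1305 0.112 ]
  47.3 yaw -72.15
  50.3 yaw -162.04
  47.9 yaw 107.95
  50.4 yaw 17.27
tabs(outer corners) [0.4586 0.1304 0.102 ]
  61.5 yaw -72.06
  30.0 yaw -161.72
  61.6 yaw 107.86
  29.9 yaw 18.10
```

Request:
drive_tool(
  commands=[
    {"dx":0.042,"dy":0.001,"dz":0.0,"wx":0.0,"wy":0.0,"wz":-0.02,"claw":1.0},
    {"dx":0.043,"dy":0.001,"dz":0.0,"wx":0.0,"wy":0.0,"wz":0.0,"claw":1.0},
    {"dx":0.043,"dy":0.002,"dz":0.0,"wx":0.0,"wy":0.0,"wz":0.0,"claw":1.0},
    {"dx":0.0,"dy":0.0,"dz":0.02,"wx":0.0,"wy":0.0,"wz":0.0,"claw":1.0},
    {"dx":0.0,"dy":0.0,"dz":0.035,"wx":0.0,"wy":0.0,"wz":0.0,"claw":1.0},
    {"dx":0.0,"dy":0.0,"dz":0.035,"wx":0.0,"wy":0.0,"wz":0.0,"claw":1.0},
    {"dx":0.0,"dy":0.0,"dz":0.01,"wx":0.0,"wy":0.0,"wz":0.0,"claw":1.0},
    {"dx":0.0,"dy":0.0,"dz":0.0,"wx":0.0,"wy":0.0,"wz":0.0,"claw":1.0},
    {"dx":0.0,"dy":0.0,"dz":0.0,"wx":0.0,"wy":0.0,"wz":0.0,"claw":1.0},
  ],
  grip_force=15,
)

```text
clock: 3.5
tool_pos: [0.4595, 0.1291, 0.1506]
eef_rot: [0.988, 0.155, 0.001, 0.0]
contact_force: [-0.0, 0.2, -0.4]
opening: 1.0
```

```bash
python3 - <<'E'
from plant import r
s=r.get_state();print(s["tool_pos"],s["eef_rot"],s["contact_force"])
from scipy.spatial.transform import Rotation as R
m=R.from_quat(s["eef_rot"]).as_matrix();import numpy as np
print(np.degrees(np.arctan2(m[1,0],m[0,0])), m.T@(np.array([.4586,.1304,.084])-s["tool_pos"]))
E
```

```text
[0.45946231 0.12906137 0.15057254] [9.87963336e-01 1.54686693e-01 6.78503655e-04 1.18967576e-04] [-0.0234068   0.24615387 -0.36949977]
17.797272749286275 [-0.00049869 -0.00156776  0.06657125]
```

Request:
drive_tool(
  commands=[
    {"dx":-0.0005,"dy":-0.0015,"dz":0.02,"wx":0.0,"wy":0.0,"wz":0.0,"claw":1.0},
    {"dx":0.0,"dy":0.0,"dz":0.02,"wx":0.0,"wy":0.0,"wz":0.0,"claw":1.0},
    {"dx":0.0,"dy":0.0,"dz":0.02,"wx":0.0,"wy":0.0,"wz":0.0,"claw":1.0},
    {"dx":0.0,"dy":0.0,"dz":0.006,"wx":0.0,"wy":0.0,"wz":0.0,"claw":1.0},
    {"dx":0.0,"dy":0.0,"dz":0.0,"wx":0.0,"wy":0.0,"wz":0.0,"claw":0.72},
    {"dx":0.0,"dy":0.0,"dz":0.0,"wx":0.0,"wy":0.0,"wz":0.0,"claw":0.72},
    {"dx":0.0,"dy":0.0,"dz":0.0,"wx":0.0,"wy":0.0,"wz":0.0,"claw":0.68},
    {"dx":0.0,"dy":0.0,"dz":0.0,"wx":0.0,"wy":0.0,"wz":0.0,"claw":0.68},
  ],
  grip_force=15,
)

```text
clock: 4.3
tool_pos: [0.4583, 0.1313, 0.0846]
eef_rot: [0.988, 0.156, 0.001, -0.0]
contact_force: [0.2, -0.4, 5.0]
opening: 0.684
```

Request:
drive_tool(
  commands=[
    {"dx":0.0,"dy":0.0,"dz":0.0,"wx":0.0,"wy":0.0,"wz":0.0,"claw":0.64},
    {"dx":0.0,"dy":0.0,"dz":0.0,"wx":0.0,"wy":0.0,"wz":0.0,"claw":0.6},
    {"dx":0.0,"dy":0.0,"dz":0.0,"wx":0.0,"wy":0.0,"wz":0.0,"claw":0.55},
    {"dx":0.0,"dy":0.0,"dz":0.0,"wx":0.0,"wy":0.0,"wz":0.0,"claw":0.55},
    {"dx":0.0,"dy":0.0,"dz":0.0,"wx":0.0,"wy":0.0,"wz":0.0,"claw":0.55},
  ],
  grip_force=18,
)

```text
clock: 4.8
tool_pos: [0.4583, 0.1314, 0.0845]
eef_rot: [0.988, 0.156, 0.001, -0.0]
contact_force: [0.0, -0.5, 7.3]
opening: 0.562
```

Request:
drive_tool(
  commands=[
    {"dx":0.0,"dy":0.0,"dz":0.0,"wx":0.0,"wy":0.0,"wz":0.0,"claw":0.5},
    {"dx":0.0,"dy":0.0,"dz":0.001,"wx":0.0,"wy":0.0,"wz":0.0,"claw":0.5},
    {"dx":0.0,"dy":0.0,"dz":0.001,"wx":0.0,"wy":0.0,"wz":0.0,"claw":0.5},
    {"dx":0.0,"dy":0.0,"dz":0.001,"wx":0.0,"wy":0.0,"wz":0.0,"claw":0.5},
    {"dx":0.0,"dy":0.0,"dz":0.0,"wx":0.0,"wy":0.0,"wz":0.0,"claw":0.5},
  ],
  grip_force=28,
)

```text
clock: 5.3
tool_pos: [0.4583, 0.1313, 0.0815]
eef_rot: [0.988, 0.156, 0.001, 0.0]
contact_force: [-0.4, -1.6, 5.0]
opening: 0.548
```

Request:
drive_tool(
  commands=[
    {"dx":0.0,"dy":0.0,"dz":0.001,"wx":0.0,"wy":0.0,"wz":0.0,"claw":0.5},
    {"dx":0.0,"dy":0.0,"dz":0.0005,"wx":0.0,"wy":0.0,"wz":0.0,"claw":0.5},
    {"dx":0.0,"dy":0.0,"dz":0.0,"wx":0.0,"wy":0.0,"wz":0.0,"claw":0.5},
    {"dx":0.0,"dy":0.0,"dz":0.0,"wx":0.0,"wy":0.0,"wz":0.0,"claw":0.5},
  ],
  grip_force=28,
)

```text
clock: 5.7
tool_pos: [0.4583, 0.1313, 0.08]
eef_rot: [0.988, 0.156, 0.001, 0.0]
contact_force: [-0.5, -0.2, 5.9]
opening: 0.548
```

Request:
drive_tool(
  commands=[
    {"dx":0.0,"dy":0.0,"dz":-0.001,"wx":0.0,"wy":0.0,"wz":0.0,"claw":0.5},
    {"dx":0.0,"dy":0.0,"dz":-0.0015,"wx":0.0,"wy":0.0,"wz":0.0,"claw":0.5},
    {"dx":0.0,"dy":0.0,"dz":-0.0015,"wx":0.0,"wy":0.0,"wz":0.0,"claw":0.5},
    {"dx":0.0,"dy":0.0,"dz":-0.001,"wx":0.0,"wy":0.0,"wz":0.0,"claw":0.5},
    {"dx":0.0,"dy":0.0,"dz":-0.0005,"wx":0.0,"wy":0.0,"wz":0.0,"claw":0.5},
    {"dx":0.0,"dy":0.0,"dz":0.0,"wx":0.0,"wy":0.0,"wz":0.0,"claw":0.5},
  ],
  grip_force=28,
)

```text
clock: 6.3
tool_pos: [0.4581, 0.1313, 0.0849]
eef_rot: [0.988, 0.156, 0.001, 0.0]
contact_force: [2.3, -1.4, 4.3]
opening: 0.553
```

Request:
drive_tool(
  commands=[
    {"dx":0.0,"dy":0.0,"dz":-0.001,"wx":0.0,"wy":0.0,"wz":0.0,"claw":0.5},
    {"dx":0.0,"dy":0.0,"dz":-0.001,"wx":0.0,"wy":0.0,"wz":0.0,"claw":0.5},
    {"dx":0.0,"dy":0.0,"dz":-0.0005,"wx":0.0,"wy":0.0,"wz":0.0,"claw":0.5},
    {"dx":0.0,"dy":0.0,"dz":0.0,"wx":0.0,"wy":0.0,"wz":0.0,"claw":0.5},
  ],
  grip_force=28,
)

```text
clock: 6.7
tool_pos: [0.4579, 0.1313, 0.0873]
eef_rot: [0.988, 0.156, 0.0, 0.0]
contact_force: [2.5, -2.4, 2.9]
opening: 0.546
```

Request:
drive_tool(
  commands=[
    {"dx":0.0,"dy":0.0,"dz":-0.003,"wx":0.0,"wy":0.0,"wz":0.0,"claw":0.5},
    {"dx":0.0,"dy":0.0,"dz":-0.006,"wx":0.0,"wy":0.0,"wz":0.0,"claw":0.5},
    {"dx":0.0,"dy":0.0,"dz":-0.012,"wx":0.0,"wy":0.0,"wz":0.0,"claw":0.5},
    {"dx":0.0,"dy":0.0,"dz":-0.02,"wx":0.0,"wy":0.0,"wz":0.0,"claw":0.5},
    {"dx":0.0,"dy":0.0,"dz":-0.02,"wx":0.0,"wy":0.0,"wz":0.0,"claw":0.5},
    {"dx":0.0,"dy":0.0,"dz":-0.02,"wx":0.0,"wy":0.0,"wz":0.0,"claw":0.5},
    {"dx":0.0,"dy":0.0,"dz":-0.016,"wx":0.0,"wy":0.0,"wz":0.0,"claw":0.5},
    {"dx":0.0,"dy":0.0,"dz":-0.006,"wx":0.0,"wy":0.0,"wz":0.0,"claw":0.5},
    {"dx":0.0,"dy":0.0,"dz":0.0,"wx":0.0,"wy":0.0,"wz":0.0,"claw":0.5},
    {"dx":0.0,"dy":0.0,"dz":0.0,"wx":0.0,"wy":0.0,"wz":0.0,"claw":0.5},
  ],
  grip_force=28,
)

```text
clock: 7.7
tool_pos: [0.4566, 0.1312, 0.1895]
eef_rot: [0.988, 0.156, -0.001, 0.0]
contact_force: [-0.2, 0.3, -3.4]
opening: 0.55
```

```bash
python3 shot.py held; python3 - <<'E'
from plant import r
import numpy as np
from h import *
s=r.get_state();m=R.from_quat(s["eef_rot"]).as_matrix()
print(s["tool_pos"],s["contact_force"],s["opening"],np.degrees(np.arctan2(m[1,0],m[0,0])),m[:,2], np.array([.5219-.4586,-.2209-.1304]))
E
```

```text
7.7 [0.45662612 0.13118124 0.18952954] [ 9.87760167e-01  1.55976602e-01 -1.05941586e-03  1.73078990e-04]
[0.45664806 0.13110553 0.18934924] [ 0.34591783  0.01732252 -2.85479045] 0.5504692959866953 17.939413384195642 [-2.28432133e-03 -8.49964649e-04 -9.99997030e-01] [ 0.0633 -0.3513]
```

View pics/held.png

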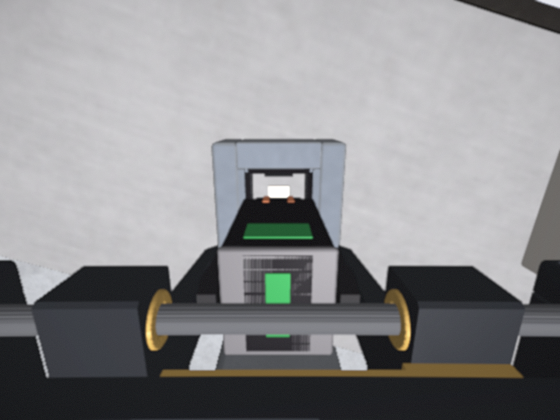

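The pack is out of the charger and held: the top's far edge runs (219,247) to (337,247), and the underside's far edge is near row 200. I'll check how it sits in the jaws.

```bash
python3 - <<'E'
from h import *
import pickle
st,w=pickle.load(open("held.pkl","rb"))
m=R.from_quat(st["eef_rot"]).as_matrix()
for z,pts in ((.0275,[(219,247),(337,247)]),(-.0665,[(240,200),(318,200)])):
    P=onz(w,pts,st["tool_pos"][2]+z,st);print(((P-st["tool_pos"])@m).round(4))
g=w["color"][:,:,:].astype(int)
print("col 295 rows 190-255:",g[190:255:1,300].sum(1)//3)
print("row 225:",list(zip(range(215,345,3),g[225,215:345:3].sum(1)//3)))
E
```

```text
[[ 0.0269 -0.0227 -0.0276]
 [ 0.0269  0.0234 -0.0276]]
[[ 0.0215 -0.0261  0.0665]
 [ 0.0215  0.0285  0.0665]]
col 295 rows 190-255: [202 201 202 204 204 206 197 163 104  49  24  20  21  23  22  21  22  22
  22  19  22  22  21  21  21  23  20  21  22  22  21  22  28  42  52  60
  60  59  60  60  60  58  59  59  58  65  96 116  91  47  22  19  24  23
  21  26  49  74  98 122 144 161 176 182 168]
row 225: [(215, np.int64(186)), (218, np.int64(152)), (221, np.int64(168)), (224, np.int64(169)), (227, np.int64(171)), (230, np.int64(142)), (233, np.int64(23)), (236, np.int64(23)), (239, np.int64(23)), (242, np.int64(20)), (245, np.int64(20)), (248, np.int64(58)), (251, np.int64(59)), (254, np.int64(60)), (257, np.int64(58)), (260, np.int64(60)), (263, np.int64(59)), (266, np.int64(59)), (269, np.int64(58)), (272, np.int64(60)), (275, np.int64(58)), (278, np.int64(58)), (281, np.int64(59)), (284, np.int64(59)), (287, np.int64(58)), (290, np.int64(59)), (293, np.int64(59)), (296, np.int64(58)), (299, np.int64(58)), (302, np.int64(58)), (305, np.int64(60)), (308, np.int64(54)), (311, np.int64(22)), (314, np.int64(23)), (317, np.int64(22)), (320, np.int64(21)), (323, np.int64(38)), (326, np.int64(165)), (329, np.int64(169)), (332, np.int64(170)), (335, np.int64(169)), (338, np.int64(167)), (341, np.int64(185)), (344, np.int64(203))]
```

```bash
python3 - <<'E'
from h import *
import pickle
st,w=pickle.load(open("held.pkl","rb"))
g=w["color"].astype(int).sum(2)//3
for r_ in range(194,254,2):
    d=np.where(g[r_,200:350]<95)[0]+200
    # contiguous run around 278
    run=[c for c in d]; print(r_,g[r_,[230,245,255,265,310]], run[0] if run else None, run[-1] if run else None)
m=R.from_quat(st["eef_rot"]).as_matrix()
# predictions for an untilted pack, centred, grip 74mm, TCP 66.3 above underside
for n,x,z in (("topfar",.025,-.0277),("botfar",.025,.0663)):
    P=np.array([[x,-.024,z],[x,.024,z]])@m.T+st["tool_pos"];print(n,proj(w,P,st))
E
```

```text
194 [167 109 205 201  33] 246 311
196 [168 110 205 135  37] 246 311
198 [168  86 135  88  30] 245 311
200 [167  28  30 118  19] 244 313
202 [167  18  21 109  21] 243 314
204 [167  22  20  22  16] 242 314
206 [168  22  22  22  22] 241 315
208 [169  20  22  22  19] 240 316
210 [170  20  22  23  24] 239 317
212 [172  22  23  23  21] 238 318
214 [169  23  21  22  22] 237 319
216 [169  22  22  23  23] 236 320
218 [170  22  22  19  23] 235 321
220 [171  18  21  20  22] 234 322
222 [170  21  28  26  21] 233 322
224 [157  22  52  54  22] 232 323
226 [124  26  60  59  31] 231 324
228 [73 32 59 59 40] 230 325
230 [36 44 58 60 46] 229 326
232 [21 53 60 58 52] 228 327
234 [20 56 58 59 55] 227 328
236 [21 89 91 91 99] 227 329
238 [21 83 84 87 96] 226 330
240 [23 23 23 22 21] 225 331
242 [22 22 21 22 21] 224 331
244 [25 22 21 20 22] 223 332
246 [51 48 49 50 47] 215 340
248 [ 91  93  94  94 101] 209 346
250 [127 131 133 136 146] 205 349
252 [160 166 167 168 178] 204 349
topfar [[215.98934754 251.6246108 ]
 [338.25610185 251.70360261]]
botfar [[242.80728487 195.15138725]
 [311.79485676 195.20860212]]
```

The side-edge fit gives a tilt of about 0.01 rad, so the pack hangs upright and centred. Next is the move over the printer, turning to its yaw of about 13.75°.

Request:
drive_tool(
  commands=[
    {"dx":0.0,"dy":0.0,"dz":0.0,"wx":0.0,"wy":0.0,"wz":0.073,"claw":0.5},
    {"dx":-0.002,"dy":0.02,"dz":0.0,"wx":0.0,"wy":0.0,"wz":0.0,"claw":0.5},
    {"dx":-0.002,"dy":0.035,"dz":0.0,"wx":0.0,"wy":0.0,"wz":0.0,"claw":0.5},
    {"dx":-0.002,"dy":0.04,"dz":0.0,"wx":0.0,"wy":0.0,"wz":0.0,"claw":0.5},
    {"dx":-0.002,"dy":0.04,"dz":0.0,"wx":0.0,"wy":0.0,"wz":0.0,"claw":0.5},
    {"dx":-0.002,"dy":0.04,"dz":0.0,"wx":0.0,"wy":0.0,"wz":0.0,"claw":0.5},
    {"dx":-0.002,"dy":0.04,"dz":0.0,"wx":0.0,"wy":0.0,"wz":0.0,"claw":0.5},
    {"dx":-0.002,"dy":0.04,"dz":0.0,"wx":0.0,"wy":0.0,"wz":0.0,"claw":0.5},
    {"dx":-0.002,"dy":0.04,"dz":0.0,"wx":0.0,"wy":0.0,"wz":0.0,"claw":0.5},
    {"dx":-0.002,"dy":0.035,"dz":0.0,"wx":0.0,"wy":0.0,"wz":0.0,"claw":0.5},
    {"dx":-0.002,"dy":0.027,"dz":0.0,"wx":0.0,"wy":0.0,"wz":0.0,"claw":0.5},
    {"dx":0.0,"dy":0.0,"dz":0.0,"wx":0.0,"wy":0.0,"wz":0.0,"claw":0.5},
  ],
  grip_force=28,
)

```text
clock: 8.95
tool_pos: [0.5219, -0.2258, 0.1888]
eef_rot: [0.993, 0.116, -0.001, 0.001]
contact_force: [-0.5, 0.0, -2.8]
opening: 0.549
```

```bash
cat > d.py <<'E'
from plant import r
from h import *
s=r.get_state();m=R.from_quat(s["eef_rot"]).as_matrix();p=s["tool_pos"]
print(s["clock"],p,s["contact_force"],"M",s["moment"],s["opening"],"yaw",np.degrees(np.arctan2(m[1,0],m[0,0])),"axis",m[:2,2])
print("to go",m.T@(np.array([.5219,-.2209,p[2]])-p))
E
python3 d.py; python3 shot.py pr3
```

```text
8.95 [ 0.52190985 -0.22578147  0.18881882] [-0.52402835  0.00446774 -2.78080868] M [-0.03546303 -0.01065864 -0.01815333] 0.5490969795103744 yaw 13.312489802985986 axis [-0.00169423 -0.00297225]
to go [ 1.11442808e-03 -4.75254027e-03 -1.44922600e-05]
8.95 [ 0.52190985 -0.22578147  0.18881882] [ 0.99325784  0.11591353 -0.00101367  0.00137792]
```

Request:
drive_tool(
  commands=[
    {"dx":0.001,"dy":-0.0048,"dz":0.0,"wx":0.0025,"wy":0.0024,"wz":-0.007,"claw":0.5},
    {"dx":0.0,"dy":0.0,"dz":0.015,"wx":0.0,"wy":0.0,"wz":0.0,"claw":0.5},
    {"dx":0.0,"dy":0.0,"dz":0.02,"wx":0.0,"wy":0.0,"wz":0.0,"claw":0.5},
    {"dx":0.0,"dy":0.0,"dz":0.015,"wx":0.0,"wy":0.0,"wz":0.0,"claw":0.5},
    {"dx":0.0,"dy":0.0,"dz":0.005,"wx":0.0,"wy":0.0,"wz":0.0,"claw":0.5},
    {"dx":0.0,"dy":0.0,"dz":0.0,"wx":0.0,"wy":0.0,"wz":0.0,"claw":0.5},
    {"dx":0.0,"dy":0.0,"dz":0.0,"wx":0.0,"wy":0.0,"wz":0.0,"claw":0.5},
  ],
  grip_force=28,
)

```text
clock: 9.7
tool_pos: [0.5233, -0.2144, 0.1357]
eef_rot: [0.992, 0.124, 0.001, -0.001]
contact_force: [0.5, -0.0, -1.8]
opening: 0.55
```

```bash
python3 d.py; python3 shot.py pr4; python3 - <<'E'
import cv2
i=cv2.imread("pics/pr4.png");cv2.imwrite("pics/pr4z.png",cv2.resize(i[130:270,190:370],None,fx=4,fy=4,interpolation=cv2.INTER_CUBIC))
E
```

```text
9.7 [ 0.5233464  -0.2143586   0.13573735] [ 0.48514564 -0.02902576 -1.75303482] M [0.05561865 0.02388493 0.03203071] 0.5499559436806165 yaw 14.211241231925426 axis [0.00251964 0.00315479]
to go [-3.00801977e-03  5.98608349e-03 -2.42811852e-05]
9.7 [ 0.5233464  -0.2143586   0.13573735] [ 0.99231754  0.12370052  0.00144527 -0.00140944]
```

View pics/pr4z.png

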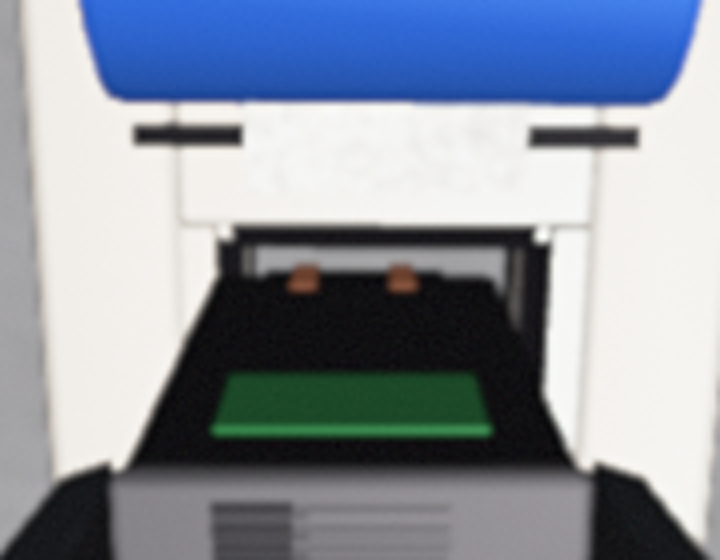

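The pack sits about 6 mm left of the mouth in this view, which matches the pose readout: the earlier reading was taken before the arm settled. I'll correct, let it settle, then check.

Request:
drive_tool(
  commands=[
    {"dx":-0.003,"dy":0.006,"dz":0.0,"wx":-0.0025,"wy":-0.0032,"wz":0.007,"claw":0.5},
    {"dx":0.0,"dy":0.0,"dz":0.0,"wx":0.0,"wy":0.0,"wz":0.0,"claw":0.5},
    {"dx":0.0,"dy":0.0,"dz":0.0,"wx":0.0,"wy":0.0,"wz":0.0,"claw":0.5},
    {"dx":0.0,"dy":0.0,"dz":0.0,"wx":0.0,"wy":0.0,"wz":0.0,"claw":0.5},
    {"dx":0.0,"dy":0.0,"dz":0.0,"wx":0.0,"wy":0.0,"wz":0.0,"claw":0.5},
  ],
  grip_force=28,
)

```text
clock: 10.25
tool_pos: [0.5215, -0.2216, 0.1353]
eef_rot: [0.993, 0.12, -0.0, 0.0]
contact_force: [0.2, -0.7, -3.6]
opening: 0.552
```

```bash
python3 d.py
```

```text
10.25 [ 0.52147904 -0.22162947  0.1352852 ] [ 0.1871842  -0.70674449 -3.61647117] M [ 0.01963072 -0.02394495  0.00792021] 0.5516216570542983 yaw 13.744584297914095 axis [-0.00058666 -0.00017655]
to go [ 5.82225338e-04 -6.08563923e-04 -3.75751343e-07]
```

```bash
python3 shot.py pr5; python3 - <<'E'
from h import *
import pickle
st,w=pickle.load(open("pr5.pkl","rb"))
g=w["color"].astype(int).sum(2)//3
for r_ in (186,188,190,192,194,196,198,200,202,204,206):
    print(r_,g[r_,238:320].tolist())
E
```

```text
10.25 [ 0.52147904 -0.22162947  0.1352852 ] [ 9.92815276e-01  1.19656733e-01 -3.01785244e-04  5.25431447e-05]
186 [53, 31, 27, 36, 42, 34, 36, 50, 65, 68, 69, 68, 69, 69, 69, 69, 69, 69, 69, 68, 65, 57, 43, 37, 34, 35, 35, 35, 35, 33, 33, 34, 34, 34, 35, 34, 36, 35, 35, 34, 32, 36, 34, 34, 33, 34, 35, 36, 35, 34, 34, 36, 36, 33, 39, 57, 73, 83, 84, 84, 85, 84, 84, 86, 86, 86, 85, 85, 85, 74, 51, 38, 40, 36, 29, 28, 42, 58, 59, 66, 138, 227]
188 [25, 27, 41, 68, 83, 64, 68, 110, 141, 153, 152, 151, 153, 151, 152, 152, 151, 152, 152, 151, 149, 147, 139, 137, 137, 137, 137, 139, 137, 139, 137, 136, 137, 137, 138, 137, 139, 137, 138, 139, 138, 140, 139, 139, 139, 138, 140, 138, 138, 139, 138, 138, 136, 137, 137, 145, 153, 158, 159, 159, 159, 160, 160, 161, 161, 161, 163, 162, 157, 134, 91, 65, 71, 60, 38, 24, 22, 21, 18, 48, 140, 229]
190 [25, 29, 44, 75, 90, 68, 70, 118, 152, 162, 163, 163, 162, 160, 162, 162, 162, 162, 162, 162, 161, 161, 161, 162, 163, 162, 162, 163, 162, 162, 162, 162, 162, 162, 163, 162, 163, 164, 164, 164, 164, 164, 165, 165, 163, 163, 162, 162, 162, 161, 162, 161,
[... 2327 characters left out ...]
, 17, 20, 33, 101, 186, 238]
204 [24, 30, 25, 19, 19, 13, 15, 12, 14, 16, 15, 15, 15, 15, 16, 15, 13, 19, 12, 19, 12, 15, 16, 17, 17, 15, 16, 15, 16, 19, 15, 18, 15, 13, 16, 17, 16, 18, 15, 13, 15, 14, 17, 15, 16, 12, 19, 13, 14, 16, 19, 15, 15, 15, 18, 14, 15, 13, 17, 16, 15, 19, 12, 16, 14, 14, 12, 14, 17, 16, 12, 19, 16, 14, 16, 13, 15, 16, 37, 110, 196, 240]
206 [26, 25, 20, 18, 12, 18, 14, 16, 16, 15, 18, 17, 10, 16, 17, 14, 16, 17, 15, 15, 19, 13, 14, 12, 16, 13, 12, 11, 16, 15, 14, 15, 16, 13, 13, 13, 19, 12, 16, 11, 15, 11, 13, 15, 16, 15, 15, 17, 14, 14, 12, 20, 17, 14, 15, 18, 16, 18, 13, 11, 16, 15, 18, 14, 13, 14, 17, 18, 10, 13, 15, 14, 15, 16, 16, 13, 15, 12, 34, 109, 195, 240]
```

Request:
drive_tool(
  commands=[
    {"dx":0.0006,"dy":-0.001,"dz":0.002,"wx":0.0,"wy":0.0,"wz":0.0,"claw":0.5},
    {"dx":0.0,"dy":0.0,"dz":0.003,"wx":0.0,"wy":0.0,"wz":0.0,"claw":0.5},
    {"dx":0.0,"dy":0.0,"dz":0.003,"wx":0.0,"wy":0.0,"wz":0.0,"claw":0.5},
    {"dx":0.0,"dy":0.0,"dz":0.002,"wx":0.0,"wy":0.0,"wz":0.0,"claw":0.5},
    {"dx":0.0,"dy":0.0,"dz":0.002,"wx":0.0,"wy":0.0,"wz":0.0,"claw":0.5},
    {"dx":0.0,"dy":0.0,"dz":0.001,"wx":0.0,"wy":0.0,"wz":0.0,"claw":0.5},
    {"dx":0.0,"dy":0.0,"dz":0.001,"wx":0.0,"wy":0.0,"wz":0.0,"claw":0.5},
    {"dx":0.0,"dy":0.0,"dz":0.0,"wx":0.0,"wy":0.0,"wz":0.0,"claw":0.5},
  ],
  grip_force=28,
)

```text
clock: 11.1
tool_pos: [0.5217, -0.2206, 0.1211]
eef_rot: [0.993, 0.12, -0.0, 0.0]
contact_force: [0.1, -1.1, -2.2]
opening: 0.547
```

```bash
python3 d.py
```

```text
11.1 [ 0.52171741 -0.22060741  0.12111722] [ 0.10717426 -1.05932939 -2.1929256 ] M [0.03202735 0.03693075 0.00809543] 0.5467208918718165 yaw 13.738781879947952 axis [-0.00088918 -0.0002622 ]
to go [ 1.07879836e-04  3.27585192e-04 -8.56414073e-08]
```

No contact force yet. I'll go past the bevel in small steps.

Request:
drive_tool(
  commands=[
    {"dx":0.0,"dy":0.0,"dz":0.001,"wx":0.0,"wy":0.0,"wz":0.0,"claw":0.5},
    {"dx":0.0,"dy":0.0,"dz":0.001,"wx":0.0,"wy":0.0,"wz":0.0,"claw":0.5},
    {"dx":0.0,"dy":0.0,"dz":0.001,"wx":0.0,"wy":0.0,"wz":0.0,"claw":0.5},
    {"dx":0.0,"dy":0.0,"dz":0.001,"wx":0.0,"wy":0.0,"wz":0.0,"claw":0.5},
    {"dx":0.0,"dy":0.0,"dz":0.001,"wx":0.0,"wy":0.0,"wz":0.0,"claw":0.5},
    {"dx":0.0,"dy":0.0,"dz":0.0,"wx":0.0,"wy":0.0,"wz":0.0,"claw":0.5},
  ],
  grip_force=28,
)

```text
clock: 11.7
tool_pos: [0.5216, -0.2206, 0.116]
eef_rot: [0.993, 0.12, -0.001, 0.0]
contact_force: [-0.8, 0.2, -2.0]
opening: 0.551
```

Request:
drive_tool(
  commands=[
    {"dx":0.0,"dy":0.0,"dz":0.0015,"wx":0.0,"wy":0.0,"wz":0.0,"claw":0.5},
    {"dx":0.0,"dy":0.0,"dz":0.0015,"wx":0.0,"wy":0.0,"wz":0.0,"claw":0.5},
    {"dx":0.0,"dy":0.0,"dz":0.0015,"wx":0.0,"wy":0.0,"wz":0.0,"claw":0.5},
    {"dx":0.0,"dy":0.0,"dz":0.0015,"wx":0.0,"wy":0.0,"wz":0.0,"claw":0.5},
    {"dx":0.0,"dy":0.0,"dz":0.0015,"wx":0.0,"wy":0.0,"wz":0.0,"claw":0.5},
    {"dx":0.0,"dy":0.0,"dz":0.0015,"wx":0.0,"wy":0.0,"wz":0.0,"claw":0.5},
    {"dx":0.0,"dy":0.0,"dz":0.0,"wx":0.0,"wy":0.0,"wz":0.0,"claw":0.5},
  ],
  grip_force=28,
)

```text
clock: 12.4
tool_pos: [0.5216, -0.2205, 0.107]
eef_rot: [0.993, 0.12, -0.001, -0.0]
contact_force: [-1.0, 0.0, -2.6]
opening: 0.548
```

Request:
drive_tool(
  commands=[
    {"dx":0.0,"dy":0.0,"dz":0.0015,"wx":0.0,"wy":0.0,"wz":0.0,"claw":0.5},
    {"dx":0.0,"dy":0.0,"dz":0.0015,"wx":0.0,"wy":0.0,"wz":0.0,"claw":0.5},
    {"dx":0.0,"dy":0.0,"dz":0.0015,"wx":0.0,"wy":0.0,"wz":0.0,"claw":0.5},
    {"dx":0.0,"dy":0.0,"dz":0.0015,"wx":0.0,"wy":0.0,"wz":0.0,"claw":0.5},
    {"dx":0.0,"dy":0.0,"dz":0.0015,"wx":0.0,"wy":0.0,"wz":0.0,"claw":0.5},
    {"dx":0.0,"dy":0.0,"dz":0.0015,"wx":0.0,"wy":0.0,"wz":0.0,"claw":0.5},
    {"dx":0.0,"dy":0.0,"dz":0.0,"wx":0.0,"wy":0.0,"wz":0.0,"claw":0.5},
  ],
  grip_force=28,
)

```text
clock: 13.1
tool_pos: [0.5216, -0.2205, 0.098]
eef_rot: [0.993, 0.12, -0.001, -0.0]
contact_force: [-1.0, 0.4, -3.0]
opening: 0.548
```

Request:
drive_tool(
  commands=[
    {"dx":0.0,"dy":0.0,"dz":0.001,"wx":0.0,"wy":0.0,"wz":0.0,"claw":0.5},
    {"dx":0.0,"dy":0.0,"dz":0.001,"wx":0.0,"wy":0.0,"wz":0.0,"claw":0.5},
    {"dx":0.0,"dy":0.0,"dz":0.001,"wx":0.0,"wy":0.0,"wz":0.0,"claw":0.5},
    {"dx":0.0,"dy":0.0,"dz":0.001,"wx":0.0,"wy":0.0,"wz":0.0,"claw":0.5},
    {"dx":0.0,"dy":0.0,"dz":0.001,"wx":0.0,"wy":0.0,"wz":0.0,"claw":0.5},
    {"dx":0.0,"dy":0.0,"dz":0.001,"wx":0.0,"wy":0.0,"wz":0.0,"claw":0.5},
    {"dx":0.0,"dy":0.0,"dz":0.0,"wx":0.0,"wy":0.0,"wz":0.0,"claw":0.5},
  ],
  grip_force=28,
)

```text
clock: 13.8
tool_pos: [0.5216, -0.2205, 0.0921]
eef_rot: [0.993, 0.12, -0.001, 0.0]
contact_force: [-0.5, 0.8, -3.0]
opening: 0.546
```

Request:
drive_tool(
  commands=[
    {"dx":0.0,"dy":0.0,"dz":0.001,"wx":0.0,"wy":0.0,"wz":0.0,"claw":0.5},
    {"dx":0.0,"dy":0.0,"dz":0.001,"wx":0.0,"wy":0.0,"wz":0.0,"claw":0.5},
    {"dx":0.0,"dy":0.0,"dz":0.001,"wx":0.0,"wy":0.0,"wz":0.0,"claw":0.5},
    {"dx":0.0,"dy":0.0,"dz":0.001,"wx":0.0,"wy":0.0,"wz":0.0,"claw":0.5},
    {"dx":0.0,"dy":0.0,"dz":0.0,"wx":0.0,"wy":0.0,"wz":0.0,"claw":0.5},
  ],
  grip_force=28,
)

```text
clock: 14.3
tool_pos: [0.5219, -0.2206, 0.0884]
eef_rot: [0.993, 0.12, -0.0, 0.0]
contact_force: [0.1, 0.7, 3.4]
opening: 0.548
```

Request:
drive_tool(
  commands=[
    {"dx":0.0,"dy":0.0,"dz":0.001,"wx":0.0,"wy":0.0,"wz":0.0,"claw":0.5},
    {"dx":0.0,"dy":0.0,"dz":0.001,"wx":0.0,"wy":0.0,"wz":0.0,"claw":0.5},
    {"dx":0.0,"dy":0.0,"dz":0.001,"wx":0.0,"wy":0.0,"wz":0.0,"claw":0.5},
    {"dx":0.0,"dy":0.0,"dz":0.001,"wx":0.0,"wy":0.0,"wz":0.0,"claw":0.5},
    {"dx":0.0,"dy":0.0,"dz":0.001,"wx":0.0,"wy":0.0,"wz":0.0,"claw":0.5},
    {"dx":0.0,"dy":0.0,"dz":0.001,"wx":0.0,"wy":0.0,"wz":0.0,"claw":0.5},
    {"dx":0.0,"dy":0.0,"dz":0.0,"wx":0.0,"wy":0.0,"wz":0.0,"claw":0.5},
  ],
  grip_force=28,
)

```text
clock: 15.0
tool_pos: [0.5219, -0.2206, 0.0822]
eef_rot: [0.993, 0.12, -0.0, 0.0]
contact_force: [-0.7, 0.8, 4.9]
opening: 0.549
```

Request:
drive_tool(
  commands=[
    {"dx":0.0,"dy":0.0,"dz":0.001,"wx":0.0,"wy":0.0,"wz":0.0,"claw":0.5},
    {"dx":0.0,"dy":0.0,"dz":0.001,"wx":0.0,"wy":0.0,"wz":0.0,"claw":0.5},
    {"dx":0.0,"dy":0.0,"dz":0.0,"wx":0.0,"wy":0.0,"wz":0.0,"claw":0.5},
  ],
  grip_force=28,
)

```text
clock: 15.3
tool_pos: [0.5219, -0.2206, 0.0802]
eef_rot: [0.993, 0.12, -0.0, 0.0]
contact_force: [-1.3, 0.2, 5.5]
opening: 0.551
```

Now 0.5 mm steps, feeling for the stop.

Request:
drive_tool(
  commands=[
    {"dx":0.0,"dy":0.0,"dz":0.0005,"wx":0.0,"wy":0.0,"wz":0.0,"claw":0.5},
    {"dx":0.0,"dy":0.0,"dz":0.0005,"wx":0.0,"wy":0.0,"wz":0.0,"claw":0.5},
    {"dx":0.0,"dy":0.0,"dz":0.0,"wx":0.0,"wy":0.0,"wz":0.0,"claw":0.5},
  ],
  grip_force=28,
)

```text
clock: 15.6
tool_pos: [0.5219, -0.2206, 0.0793]
eef_rot: [0.993, 0.12, -0.0, 0.0]
contact_force: [-1.4, -0.6, 7.0]
opening: 0.552
```

Request:
drive_tool(
  commands=[
    {"dx":0.0,"dy":0.0,"dz":0.0005,"wx":0.0,"wy":0.0,"wz":0.0,"claw":0.5},
    {"dx":0.0,"dy":0.0,"dz":0.0,"wx":0.0,"wy":0.0,"wz":0.0,"claw":0.5},
  ],
  grip_force=28,
)

```text
clock: 15.8
tool_pos: [0.5219, -0.2206, 0.0789]
eef_rot: [0.993, 0.12, -0.0, 0.0]
contact_force: [0.1, 1.1, 5.8]
opening: 0.551
```

Request:
drive_tool(
  commands=[
    {"dx":0.0,"dy":0.0,"dz":0.0005,"wx":0.0,"wy":0.0,"wz":0.0,"claw":0.5},
    {"dx":0.0,"dy":0.0,"dz":0.0,"wx":0.0,"wy":0.0,"wz":0.0,"claw":0.5},
  ],
  grip_force=28,
)

```text
clock: 16.0
tool_pos: [0.5219, -0.2206, 0.0784]
eef_rot: [0.993, 0.12, -0.0, 0.0]
contact_force: [-0.7, 0.3, 5.6]
opening: 0.555
```

Request:
drive_tool(
  commands=[
    {"dx":0.0,"dy":0.0,"dz":0.0005,"wx":0.0,"wy":0.0,"wz":0.0,"claw":0.5},
    {"dx":0.0,"dy":0.0,"dz":0.0,"wx":0.0,"wy":0.0,"wz":0.0,"claw":0.5},
  ],
  grip_force=28,
)

```text
clock: 16.2
tool_pos: [0.5219, -0.2206, 0.0779]
eef_rot: [0.993, 0.12, -0.0, 0.0]
contact_force: [-1.2, 0.5, 6.0]
opening: 0.555
```

Request:
drive_tool(
  commands=[
    {"dx":0.0,"dy":0.0,"dz":0.0005,"wx":0.0,"wy":0.0,"wz":0.0,"claw":0.5},
    {"dx":0.0,"dy":0.0,"dz":0.0,"wx":0.0,"wy":0.0,"wz":0.0,"claw":0.5},
  ],
  grip_force=28,
)

```text
clock: 16.4
tool_pos: [0.5219, -0.2207, 0.0778]
eef_rot: [0.993, 0.12, -0.0, 0.0]
contact_force: [-1.7, 1.2, 9.4]
opening: 0.557
```

Request:
drive_tool(
  commands=[
    {"dx":0.0,"dy":0.0,"dz":0.0005,"wx":0.0,"wy":0.0,"wz":0.0,"claw":0.5},
    {"dx":0.0,"dy":0.0,"dz":0.0,"wx":0.0,"wy":0.0,"wz":0.0,"claw":0.5},
  ],
  grip_force=28,
)

```text
clock: 16.6
tool_pos: [0.5219, -0.2207, 0.0777]
eef_rot: [0.993, 0.12, -0.0, 0.0]
contact_force: [-2.0, 1.0, 12.5]
opening: 0.556
```

The force climbs while the height stays at 0.0778, so this is the stop. I'll let go here.

Request:
drive_tool(
  commands=[
    {"dx":0.0,"dy":0.0,"dz":0.0,"wx":0.0,"wy":0.0,"wz":0.0,"claw":1.0},
    {"dx":0.0,"dy":0.0,"dz":0.0,"wx":0.0,"wy":0.0,"wz":0.0,"claw":1.0},
    {"dx":0.0,"dy":0.0,"dz":0.0,"wx":0.0,"wy":0.0,"wz":0.0,"claw":1.0},
    {"dx":0.0,"dy":0.0,"dz":0.0,"wx":0.0,"wy":0.0,"wz":0.0,"claw":1.0},
    {"dx":0.0,"dy":0.0,"dz":0.0,"wx":0.0,"wy":0.0,"wz":0.0,"claw":1.0},
  ],
  grip_force=28,
)

```text
clock: 17.1
tool_pos: [0.5216, -0.2205, 0.0763]
eef_rot: [0.993, 0.12, -0.001, -0.0]
contact_force: [-0.2, -0.6, -0.4]
opening: 0.98
```

Request:
drive_tool(
  commands=[
    {"dx":0.0,"dy":0.0,"dz":-0.01,"wx":0.0,"wy":0.0,"wz":0.0,"claw":1.0},
    {"dx":0.0,"dy":0.0,"dz":-0.02,"wx":0.0,"wy":0.0,"wz":0.0,"claw":1.0},
    {"dx":0.0,"dy":0.0,"dz":-0.03,"wx":0.0,"wy":0.0,"wz":0.0,"claw":1.0},
    {"dx":0.0,"dy":0.0,"dz":-0.04,"wx":0.0,"wy":0.0,"wz":0.0,"claw":1.0},
    {"dx":-0.02,"dy":0.0,"dz":-0.04,"wx":0.0,"wy":0.0,"wz":0.0,"claw":1.0},
    {"dx":-0.03,"dy":0.0,"dz":-0.02,"wx":0.0,"wy":0.0,"wz":0.0,"claw":1.0},
    {"dx":-0.03,"dy":0.0,"dz":0.0,"wx":0.0,"wy":0.0,"wz":0.0,"claw":1.0},
    {"dx":0.0,"dy":0.0,"dz":0.0,"wx":0.0,"wy":0.0,"wz":0.0,"claw":1.0},
    {"dx":0.0,"dy":0.0,"dz":0.0,"wx":0.0,"wy":0.0,"wz":0.0,"claw":1.0},
    {"dx":0.0,"dy":0.0,"dz":0.0,"wx":0.0,"wy":0.0,"wz":0.0,"claw":1.0},
  ],
)

```text
clock: 18.1
tool_pos: [0.4453, -0.2391, 0.2369]
eef_rot: [0.993, 0.12, 0.0, 0.0]
contact_force: [-0.7, -0.8, 0.7]
opening: 0.998
```

```bash
python3 shot.py end; python3 - <<'E'
import cv2
from h import *
import pickle
st,w=pickle.load(open("end.pkl","rb"));c=w["color"]
H,S,V=cv2.split(cv2.cvtColor(c,cv2.COLOR_RGB2HSV))
o=((H>3)&(H<18)&(S>140)&(V>90)).astype(np.uint8);o[240:]=0
n,l,stt,ce=cv2.connectedComponentsWithStats(o)
for i in range(1,n):
    if stt[i,4]>60:print("orange",stt[i],ce[i],onz(w,[ce[i]],.096,st))
i=cv2.imread("pics/end.png");cv2.imwrite("pics/endz.png",cv2.resize(i[60:250,190:370],None,fx=3,fy=3,interpolation=cv2.INTER_CUBIC))
E
```

```text
18.1 [ 0.44531407 -0.23912019  0.23692272] [9.92757358e-01 1.20136359e-01 2.82918407e-04 5.02825631e-05]
orange [244  98   6  37 202] [246.61881188 115.29207921] [[ 0.516006   -0.19370416  0.096     ]]
orange [307  99   7  35 188] [309.78191489 116.05319149] [[ 0.52875555 -0.24805643  0.096     ]]
orange [  0 202  70  15 497] [ 34.57142857 208.87323944] [[ 0.38330835 -0.01511173  0.096     ]]
```

View pics/endz.png

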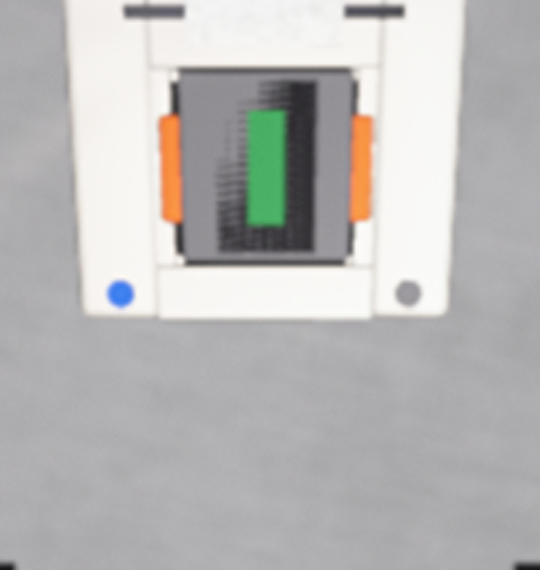

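Both tabs are out: 55 mm between their centres, the same as when latched in the charger, and symmetric about the label. The pack sits square, and the apparent scale fits the latched height rather than a popped-up pack. I'm handing in.

```bash
python3 -c "
from plant import r
print(r.finish_job()); print(r.get_state()['clock'])"
```

```text
the job is handed in; nothing more can be done
None
the job is handed in; nothing more can be done
```

The charged battery is in the printer's well and looks clipped, and I handed the job in at about 18 s. `finish_job()` reports no verdict, so success is not confirmed.

**What I did:** I squeezed the tabs, pressed the pack down 4.5 mm until they gave, and lifted it out of the charger. In the printer I felt the spring at about 25 mm and the stop at about 11 mm above the table, and let go there at about 12.5 N wrist force, below the limit.

**Last checks:**
- **Tabs and pose:** in the last wrist picture both tabs are out, about 55 mm between centres as in the charger. The pack sits square and centred, with the gripper open and clear.
- **Clipped or loose:** I judged this only from tab spacing and apparent scale, good to about 2 mm. A loose pack would stand about 7 mm higher.
- **Disagreements:** two readings did not match.
  - A pose read before the arm settled left the pack about 6 mm off the mouth; I corrected that before lowering.
  - The wrist picture and measured pose then differed by about 1 mm sideways; I split the difference and the pack went in without side force.
- **Not checked:** I did not re-measure the spent pack, label roll and carton. No move was aimed at them and no unexpected contact force showed.

I viewed 10 pictures.

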